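Show the turned bone ball under the bench magnifier

TASK

Pick up the brass tray by its wooden handle and carry it level, so that the loose bone ball never leaves its cup, to the bench magnifier. Finish holding the tray in the gripper, level and still, with the ball under the middle of the lens and about 80 mm below the glass: do not set it down, let go of it or rest it on anything. Do not bump the magnifier, and leave the bone slices, mallet and hand vise where they lie.

Things in the scene. Friction and masses are not known exactly. Their poses are not given: they have to be found in the camera images.
- tray: brass tray, loose, about 0.2 kg. Origin: underside of the pan, straight below the middle of its cup. x, y along the pan's sides, z up; the handle points along -x. Pan 96 (x) by 84 (y) mm, lips 10 mm high; in its middle a round collar (the cup, 26 mm inside, 34 mm outside) that stands 3 mm above the 3 mm thick floor. Behind the pan an upright brass plate 37 mm high carries the handle. Stands on its pan and a small foot (10 mm) under the handle's end, x = -180 mm.
- tray_grip (a point): middle of the tray's dark wooden handle, a straight bar 100 mm long (along tray x), 20 mm wide, 26 mm high; 140 mm from the cup's axis along the tray's -x, 31 mm above the tray's underside (the bar spans 18 to 44 mm). Same axes as the tray.
- tray_cup (a point): where the ball's centre lies when it sits in the middle of the cup: on the cup's axis, 15 mm above the tray's underside. The ball can roll about 5 mm off it within the cup. Same axes as the tray.
- ball_center (a point): centre of the turned bone ball, 24 mm across, 14 g, cream, loose in the tray's cup
- lens_center (a point): middle of the underside of the magnifier's glass, 247 mm above the bench. Round lens 88 mm across in a brass ring 104 mm across and 12 mm thick, its lower edge 244 mm above the bench. z up; +x points from the lens along its arm to the column.
- magnifier: bench magnifier, fixed. Origin: centre of the underside of its round foot (136 mm across, 34 mm high). Upright column 16 mm thick, 282 mm high, on the origin; arm 12 mm thick, 250 mm up, runs along its own -x to the lens, whose axis is 170 mm from the column.
- punch: green cast lever punch, bolted down. Origin: centre of the underside of its base, 250 (x) by 130 (y) mm; front to its -x. Head 320 mm high, ram to 415 mm, iron handle rising to 625 mm above the bench on its +y side, 100 mm in front of the origin at its top. A steel die stands in front of the column. Stands to the left or the right at the back, the magnifier on the other side.
- slice1_center (a point): centre of the bone slice lying on the punch's die, 54 mm across, 24 mm thick
- slice2_center (a point): centre of a bone slice on the bench, 56 mm across, 25 mm thick
- slice3_center (a point): centre of a bone slice on the bench, 50 mm across, 24 mm thick
- mallet_center (a point): centre of the wooden mallet's head, 85 (x) by 120 (y) mm, 58 mm high; its 24 mm handle runs 240 mm along its own -x
- rust_vise_center (a point): centre of the rusted hand vise lying on the bench, about 125 (x) by 85 (y) mm, 28 mm high

How it is judged:
By the outcome, as a careful person would: the job done as asked, in the order asked, and still so for the second after the job is handed in, while the arm keeps its last pose, push and grip.
It also fails if it takes over 48 s, if anything falls off the work surface, if the arm or the gripper's body presses on something with over 40 N, if the wrist force passes 120 N, or if a joint passes its speed limit or range.

ROBOT

A 6-joint arm with a two-finger parallel gripper is mounted at the origin on the work surface. World frame = base frame: x ahead of the robot, y to its left, z up, the work surface at z = 0. Lengths are in m, angles in rad, forces in N, time in s.
With the tool pointing down it reaches from about 0.425 to 0.95 m from the base axis. Payload 14.7 kg.
Tool frame: the origin (TCP) lies at the very end of the fingers, on their centre line; the grasp point (between the pads) lies env.pinch_z behind it (env.pinch_z is the distance from the TCP to the grasp point, in m); z points along the fingers, y is the direction in which the jaws open and shut (so a half turn about z gives the same grasp; the last joint's range is limited). The gripper opens to 85 mm and grips with 20 to 120 N. Pads are 22 mm wide; open, the fingers measure 114 mm over their backs; the gripper's body (76 mm by 85 mm) begins 54 mm behind the grasp point. The pads swing forward as they close: fully open they stand 13 mm farther back than shut.
Start: joints at [1.165, 0.48, 1.596, -0, 1.065, -0.047], TCP at [0.228, 0.609, 0.231] pointing down, gripper open.
Joint ranges: [-2.75, 2.75], [-0.82, 2.05], [0.23, 2.67], [-1.56, 4.7], [0.09, 2.69], [-2.92, 2.92]. Speed limits (rad/s): [1.89, 1.89, 2.39, 3.01, 3.01, 3.01].

INTERFACE

Orientations are given as [roll, pitch, yaw] about the fixed x, y, z axes, in that order (R = Rz(yaw) Ry(pitch) Rx(roll)).
In Python, from station import env, cams gives the robot as it stands.
- The arm moves only by the shell command python3 -m creep 'ROWS' [FORCE]. ROWS is JSON, one flat list of numbers, 5 for each row, row after row: the finger opening in m, from 0 to 0.0854, then the shift along the world's x, y, z in m, then the turn about the world's z in rad. In form: [gripper, dx, dy, dz, roll, gripper, dx, dy, dz, roll, ...]. A call has 1 to 5 rows; each row is the pose to reach, as a shift and turn from the pose commanded when the call began; what a row does not reach only later rows make up. A row lasts 1/10 s, in which the tool goes at most 50 mm and 8.59 degrees, less where a joint would pass 70% of its speed; a pose out of reach is approached as far as the arm can. A call with a gripper value outside its range is refused whole. The fingers move at their own pace and stop on an object; FORCE is the grip in N (left out, the last holds). Time passes only in rows, so rows that repeat a pose let the fingers close. It gives the time, the measured TCP pose, the force and the opening at its end, in the units of the state.
- env.observe(): the state, without advancing time (a new reading comes with each control period).
- cams.camera(name): name is "scene" or "top" or "wrist"; returns a dict with "img" (400x640x3 uint8, red, green, blue), "mtx" (3x3 intrinsics, pixels), "rvec" (rotation vector, rad) and "tvec" (3), from world to camera coordinates, as OpenCV has them. Camera axes: x right, y down, z forward; pixel columns grow to the right and rows downward; lengths in m; the calibration is good to about 2 mm. A picture is of the moment at which its call begins. There is no depth.
- env.sign_off(): hands the job in, once; it reports no verdict.
The state is a dict: "time": time; "joint_positions": joint angles; "joint_velocities": joint speeds; "joint_torque": joint torques, N m; "eef_pos": TCP position; "eef_rot": TCP orientation; "force": force on the tool from outside, world axes, zero at the start; "moment": the same for the moment, N m; "gripper_width": finger opening in m.
Only numpy, scipy, OpenCV 4.12 (cv2) and the standard library are available. Lean on these libraries where they do the work, as an engineer would, in place of code of your own. Each camera call takes 0.05 s, during which the arm holds its last target.

## Working session

There is one attempt and no reset: what is moved stays moved. The work goes in short steps, Python scripts to look and compute and a shell command to move; the robot and the scene stay as the last step left them, time stands still between calls to the robot, and variables do not carry over. Pictures are saved under pics/ and viewed, and the job is handed in when it is done.

```bash
mkdir -p pics; ls; python3 - <<'E'
from station import env,cams
import cv2,numpy as np
for n in ["scene","top","wrist"]:
    c=cams.camera(n); cv2.imwrite(f"pics/{n}0.png",c["img"][:,:,::-1])
    np.savez(f"pics/{n}0.npz",**c)
    R=cv2.Rodrigues(np.array(c["rvec"]))[0]; print(n,(-R.T@np.array(c["tvec"]).ravel()).round(3),R[2].round(2),c["mtx"][0][0])
print(env.observe(),env.pinch_z)
E
```

```text
pics
scene [ 1.526 -0.099  1.159] [-0.7   0.05 -0.71] 431.91347952989196
top [ 0.399 -0.028  1.332] [ 0.14  0.01 -0.99] 449.04942052939185
wrist [0.167 0.631 0.373] [ 0.24 -0.09 -0.97] 330.66714913672917
{'time': 0.15, 'joint_positions': array([ 1.16538492e+00,  4.80749449e-01,  1.59666757e+00, -1.81788773e-05,
        1.06513193e+00, -4.66267187e-02]), 'joint_velocities': array([-1.21224333e-03, -6.27767898e-04, -1.47925377e-03,  8.10560930e-05,
        1.04054276e-03, -5.46779164e-04]), 'joint_torque': array([-1.18234097e-04, -9.51161957e+01, -4.30453563e+01, -3.91100980e-05,
        8.28943943e-03, -1.51456052e-04]), 'eef_pos': array([0.2281257 , 0.60834149, 0.23080276]), 'eef_rot': array([-3.14063665e+00, -2.86947484e-05,  2.78281676e+00]), 'force': array([-0.08407396, -1.33592424, -0.71588769]), 'moment': array([0.05394942, 0.02682528, 0.04908627]), 'gripper_width': 0.08510281395019131} 0.0187
```

View pics/scene0.png

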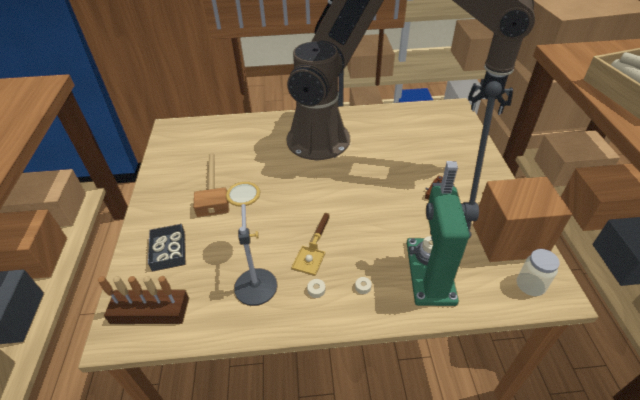

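View pics/top0.png

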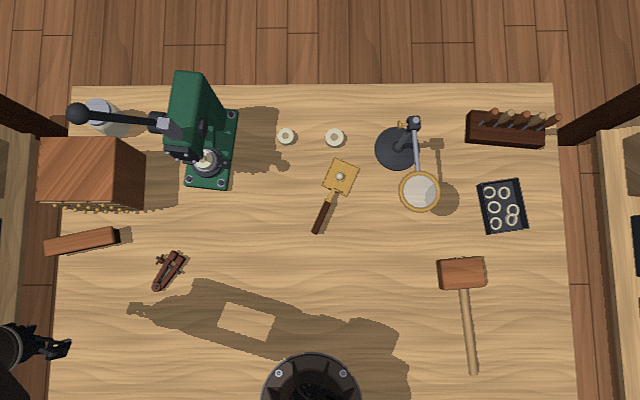

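View pics/wrist0.png

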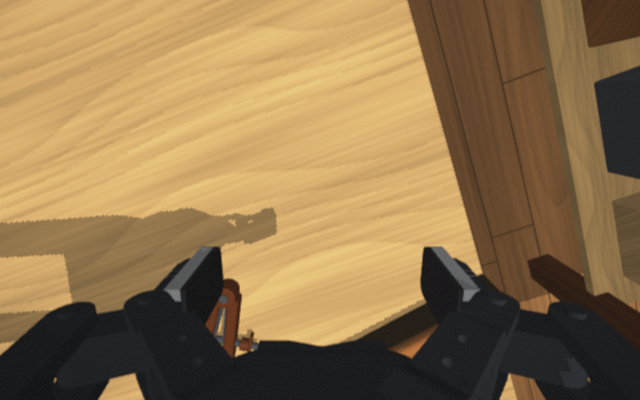

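The top view shows the tray pan near (340,177) with its handle end near (317,232). The lens is at (419,191), the magnifier foot at (397,148) and the mallet at (462,272). The slices are at (286,136), (334,137) and on the die. Next I'll measure on enlarged crops.

```bash
cat > h.py <<'E'
import numpy as np,cv2
def load(n): return dict(np.load(n))
def ray(c,uv):
    R=cv2.Rodrigues(np.array(c["rvec"]))[0];t=np.array(c["tvec"]).ravel();d=np.zeros(5)
    p=cv2.undistortPoints(np.array([[uv]],float),np.array(c["mtx"]),d)[0,0]
    v=R.T@np.array([p[0],p[1],1]);return -R.T@t,v/np.linalg.norm(v)
def plane(c,uv,z):
    o,v=ray(c,uv);return o+v*(z-o[2])/v[2]
def two(c1,u1,c2,u2):
    o,a=ray(c1,u1);p,b=ray(c2,u2)
    s=np.linalg.lstsq(np.c_[a,-b],p-o,rcond=None)[0]
    q,r=o+a*s[0],p+b*s[1];return (q+r)/2,np.linalg.norm(q-r)
def proj(c,P): return cv2.projectPoints(np.array(P,float).reshape(-1,3),np.array(c["rvec"]),np.array(c["tvec"]),np.array(c["mtx"]),None)[0][:,0]
E
python3 - <<'E'
import cv2
t=cv2.imread("pics/top0.png");s=cv2.imread("pics/scene0.png")
cv2.imwrite("pics/tc.png",cv2.resize(t[110:240,300:450],None,fx=5,fy=4.6,interpolation=cv2.INTER_CUBIC) if 0 else cv2.resize(t[110:230,300:460],None,fx=5,fy=5,interpolation=cv2.INTER_CUBIC))
cv2.imwrite("pics/sc.png",cv2.resize(s[170:290,210:370],None,fx=5,fy=5,interpolation=cv2.INTER_CUBIC))
E
```

```text
(no output)
```

View pics/tc.png

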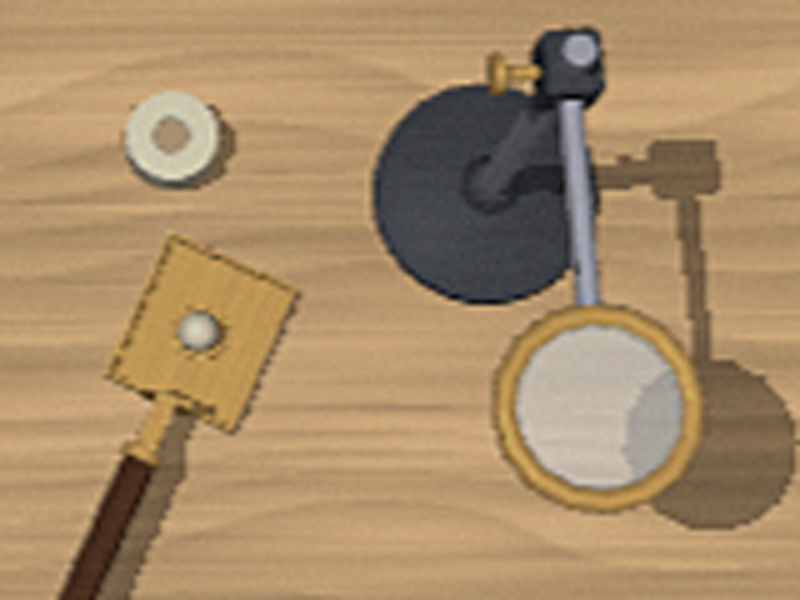

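View pics/sc.png

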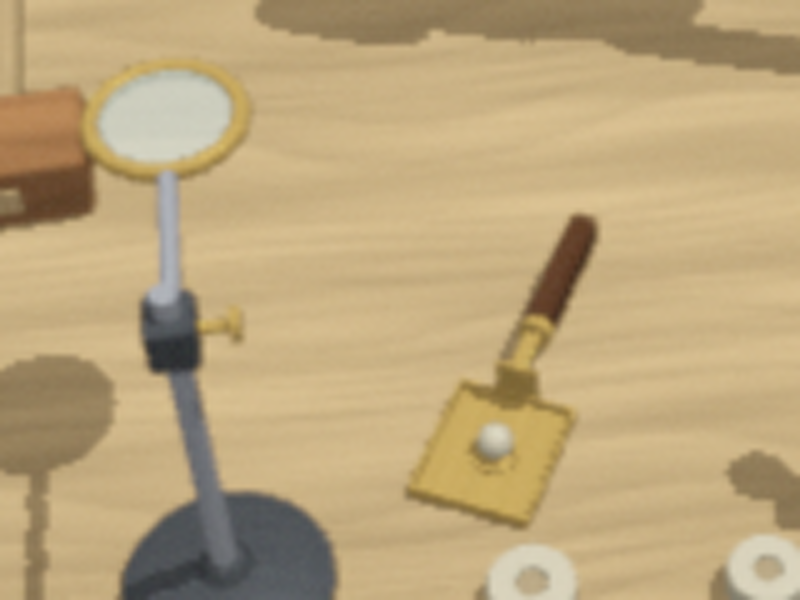

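The crops clearly show the ball (top crop at 199,330), the pan corners, the dark handle, the lens ring (597,408) and the foot disc (485,193). Now masks for exact positions.

```bash
python3 - <<'E'
import cv2,numpy as np
from h import *
T=load("pics/top0.npz");S=load("pics/scene0.npz")
def comp(c,m,near,name):
    n,l,st,ce=cv2.connectedComponentsWithStats(m.astype(np.uint8))
    k=min(range(1,n),key=lambda i:np.hypot(*(ce[i]-near))+(1e3 if st[i,4]<15 else 0))
    print(name,ce[k].round(2),st[k]);return ce[k],(l==k)
res={}
for c,n,bn,hn,rn in ((T,'T',(339.5,175.7),(321,216),(419,191)),(S,'S',(308.5,257.8),(322,225),(243,193.5))):
    hsv=cv2.cvtColor(c["img"],cv2.COLOR_RGB2HSV).astype(int);H,s,v=[hsv[...,i] for i in range(3)]
    for nm,p in(('ball',bn),('handle',hn),('ring',rn)): print(n,nm,hsv[int(p[1]),int(p[0])])
    yy,xx=np.mgrid[:400,:640]
    m=(s<75)&(v>110)&(np.hypot(xx-bn[0],yy-bn[1])<7)
    b,_=comp(c,m,bn,n+'ball')
    m=(v<120)&(s>110)&(np.hypot(xx-hn[0],yy-hn[1])<25)
    h,hm=comp(c,m,hn,n+'handle')
    pts=np.argwhere(hm)[:,::-1].astype(np.float32)
    f=cv2.fitLine(pts,cv2.DIST_L2,0,.01,.01).ravel();print(f.round(3))
    m=((s>125)&(v>150)&(np.hypot(xx-rn[0],yy-rn[1])<24))
    g=cv2.fitEllipse(cv2.convexHull(np.argwhere(m)[:,::-1].astype(np.float32))) if m.sum()>10 else None
    print(n,'ring',g)
    res[n]=(b,h,f,g,pts)
print('ball 2view',two(T,res['T'][0],S,res['S'][0]),'plane',plane(T,res['T'][0],.015))
print('handle 2view',two(T,res['T'][1],S,res['S'][1]),'plane top .044',plane(T,res['T'][1],.042))
f=res['T'][2]
a=plane(T,f[2:]+8*f[:2],.044);b=plane(T,f[2:]-8*f[:2],.044);d=a-b
if d[0]<0:d=-d
print('handle dir',np.degrees(np.arctan2(d[1],d[0])))
print('ring',two(T,res['T'][3][0],S,res['S'][3][0]),plane(T,res['T'][3][0],.256))
# pan corners
for uv in [(173,235),(299,291),(234,434),(108,376)]:
    u=[(uv[0]+.5)/5-.5+300,(uv[1]+.5)/5-.5+110];print(plane(T,u,.010).round(4))
for nm,uv,z in(('foot',(485,193),.034),('coltop',(581,49),.282)):
    u=[(uv[0]+.5)/5-.5+300,(uv[1]+.5)/5-.5+110];print(nm,plane(T,u,z).round(4))
for nm,uv,z in(('mal',(438,257),.058),('mal',(487,257),.058),('mal',(487,290),.058),('mal',(440,290),.058)): print(nm,plane(T,uv,z).round(3))
E
```

```text
T ball [ 31  27 209]
T handle [  9 155  74]
T ring [ 17  33 193]
Tball [339.09 175.64] [336 172   7   8  44]
Thandle [320.59 217.07] [311 201  22  34 240]
[  0.421  -0.907 320.592 217.067]
T ring ((419.4764099121094, 191.12060546875), (39.91152572631836, 41.182159423828125), 120.34013366699219)
S ball [ 24  35 211]
S handle [ 11 151  93]
S ring [ 32  20 207]
Sball [308.63 257.6 ] [306 255   6   7  35]
Shandle [322.25 223.8 ] [315 214  14  21 128]
[  0.431  -0.902 322.25  223.797]
S ring ((238.29803466796875, 193.60597229003906), (23.338796615600586, 42.74834060668945), 85.06578063964844)
ball 2view (array([ 0.65355218, -0.08625713,  0.01241509]), np.float64(0.0007399624809007081)) plane [ 0.65307257 -0.0857742   0.015     ]
handle 2view (array([ 0.52751399, -0.02975543,  0.03234639]), np.float64(0.0008772768129901175)) plane top .044 [ 0.52653201 -0.0301775   0.042     ]
handle dir -24.97593005299659
ring (array([ 0.56932043, -0.27788373,  0.24689298]), np.float64(0.01311634379761883)) [ 0.56778026 -0.26912415  0.256     ]
[ 0.7124 -0.0718  0.01  ]
[ 0.6777 -0.1471  0.01  ]
[ 0.5912 -0.1071  0.01  ]
[ 0.6264 -0.0324  0.01  ]
foot [ 0.7313 -0.2557  0.034 ]
coltop [ 0.739  -0.2604  0.282 ]
mal [ 0.412 -0.359  0.058]
mal [ 0.412 -0.496  0.058]
mal [ 0.321 -0.491  0.058]
mal [ 0.321 -0.361  0.058]
```

Tray measured at cup (0.653, -0.088), yaw about -24.8°. The pan sides come out at 94.6 and 83 mm, and the handle centroid agrees with the predicted grip point. Before moving I'll refine the lens, the handle line and the punch knob.

```bash
python3 - <<'E'
import cv2,numpy as np
from h import *
T=load("pics/top0.npz");S=load("pics/scene0.npz")
print('knob',two(T,(78,114),S,(494,90)))
for n,c,rn,r in (('T',T,(419.4,191.1),17.6),('S',S,(242.8,193.3),14)):
    hsv=cv2.cvtColor(c["img"],cv2.COLOR_RGB2HSV).astype(int)
    # glass: low saturation
    m=((hsv[...,1]<75)).astype(np.uint8)
    yy,xx=np.mgrid[:400,:640]; m[np.hypot(xx-rn[0],yy-rn[1])>19]=0
    nn,l,st,ce=cv2.connectedComponentsWithStats(m);k=1+np.argmax(st[1:,4])
    cnt=cv2.findContours((l==k).astype(np.uint8),cv2.RETR_EXTERNAL,cv2.CHAIN_APPROX_NONE)[0][0]
    e=cv2.fitEllipse(cnt);print(n,ce[k],st[k],e)
    if n=='T':eT=e
    else:eS=e
print(two(T,eT[0],S,eS[0]),plane(T,eT[0],.25),plane(S,eS[0],.25))
# predicted grip
cen=np.array([.6527,-.088]);y=np.radians(-24.8)
g=cen-.14*np.array([np.cos(y),np.sin(y)]);print('grip',g)
print('proj bar ends top', proj(T,[[*(cen-d*np.array([np.cos(y),np.sin(y)])),.044] for d in(.09,.19)]).round(1))
print('need',np.r_[g,.2]-[.2281,.6083,.2308])
E
```

```text
knob (array([0.64901171, 0.38433853, 0.60005588]), np.float64(0.0016480995934068144))
T [419.44004657 190.95227008] [403 175  34  33 859] ((419.4382019042969, 190.9514923095703), (31.615341186523438, 32.76917266845703), 120.18540954589844)
S [242.47208122 192.9035533 ] [229 184  28  19 394] ((242.4481964111328, 192.90789794921875), (17.58616065979004, 26.33405303955078), 79.19683074951172)
(array([ 0.56918635, -0.27101671,  0.24970869]), np.float64(0.0010971495505623346)) [ 0.56913726 -0.27038954  0.25      ] [ 0.56935395 -0.27151936  0.25      ]
grip [ 0.52561115 -0.02927671]
proj bar ends top [[327.5 201.7]
 [313.  233.1]]
need [ 0.29751115 -0.63757671 -0.0308    ]
```

```bash
python3 -m creep '[0.06,0.01,-0.02,0,-0.01, 0.06,0.026,-0.056,0,-0.02, 0.06,0.043,-0.092,0,-0.03,0.06,0.06,-0.128,0,-0.04,0.06,0.077,-0.164,0,-0.05]'
```

```text
time: 0.65
eef_pos: [0.3055, 0.4431, 0.2312]
eef_rot: [-3.141, -0.0, 2.733]
force: [1.4, -0.8, 0.4]
gripper_width: 0.06
```

```bash
python3 -m creep '[0.06,0.017,-0.036,0,-0.01, 0.06,0.034,-0.072,0,-0.024, 0.06,0.05,-0.108,0,-0.024,0.06,0.067,-0.144,0,-0.024,0.06,0.084,-0.18,0,-0.024]'
```

```text
time: 1.15
eef_pos: [0.3896, 0.2631, 0.2313]
eef_rot: [3.142, 0.0, 2.709]
force: [0.5, 0.4, 0.2]
gripper_width: 0.0597
```

Remaining to the grip: dx 0.136, dy -0.292.

```bash
python3 -m creep '[0.06,0.017,-0.036,0,0, 0.06,0.034,-0.072,0,0, 0.06,0.05,-0.108,0,0,0.06,0.067,-0.144,0,0,0.06,0.084,-0.18,0,0]'; python3 -m creep '[0.06,0.017,-0.036,-0.01,0, 0.06,0.034,-0.072,-0.03,0, 0.06,0.046,-0.1,-0.05,0,0.06,0.052,-0.112,-0.07,0,0.06,0.052,-0.112,-0.08,0]'
python3 - <<'E'
from station import env,cams
import cv2,numpy as np
for n in ["wrist"]:
    c=cams.camera(n); cv2.imwrite(f"pics/{n}1.png",c["img"][:,:,::-1]);np.savez(f"pics/{n}1.npz",**c)
o=env.observe();print(o["eef_pos"],o["eef_rot"],o["time"])
E
```

```text
time: 1.65
eef_pos: [0.4736, 0.083, 0.2313]
eef_rot: [3.142, -0.0, 2.709]
force: [0.6, 0.5, 0.4]
gripper_width: 0.06
time: 2.15
eef_pos: [0.5252, -0.029, 0.1497]
eef_rot: [-3.141, -0.001, 2.707]
force: [0.7, 1.1, -0.0]
gripper_width: 0.06
[ 0.52403605 -0.0278658   0.14881587] [-3.14060800e+00 -3.11741562e-03  2.70717839e+00] 2.2
```

View pics/wrist1.png

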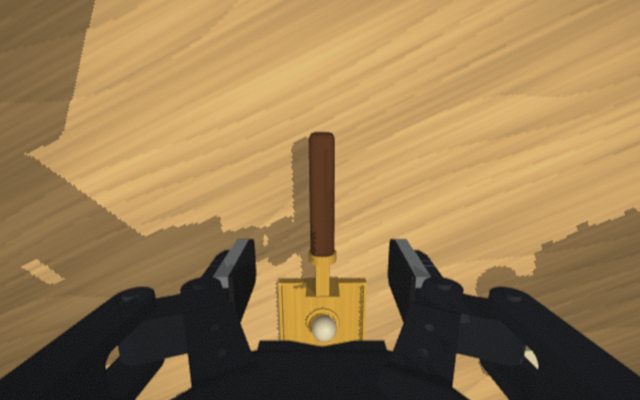

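The wrist view has the handle centred between the fingers, running from (321,133) to (323,255), with the ball in its cup at (323,328). Cross-checking from this view.

```bash
python3 - <<'E'
import numpy as np
from h import *
W=load("pics/wrist1.npz")
a=plane(W,(321,133),.044);b=plane(W,(323.5,255),.044);print(a,b,np.linalg.norm(a-b),np.degrees(np.arctan2(*(b-a)[1::-1])),(a+b)/2)
print(plane(W,(323,328),.015))
E
```

```text
[ 0.481577   -0.00903003  0.044     ] [ 0.57099291 -0.04832893  0.044     ] 0.09767092661224065 -23.7258161539 [ 0.52628496 -0.02867948  0.044     ]
[ 0.6527451  -0.08645731  0.015     ]
```

Both views agree within 1 mm. Descending.

```bash
python3 -m creep '[0.06,0,0,-0.03,0, 0.06,0,0,-0.07,0, 0.06,0,0,-0.1,0,0.06,0,0,-0.125,0,0.06,0,0,-0.139,0]'; python3 -m creep '[0.06,0,0,0,0,0.06,0,0,0,0]'
```

```text
time: 2.7
eef_pos: [0.5243, -0.0264, 0.0111]
eef_rot: [-3.141, -0.002, 2.71]
force: [-0.0, 0.3, 0.1]
gripper_width: 0.0598
time: 2.9
eef_pos: [0.5256, -0.027, 0.0131]
eef_rot: [3.141, 0.0, 2.709]
force: [0.4, -0.7, 1.0]
gripper_width: 0.0597
```

```bash
python3 -m creep '[0.06,0.0005,-0.0015,-0.001,0,0.05,0.0005,-0.0015,-0.001,0,0.04,0.0005,-0.0015,-0.001,0,0.032,0.0005,-0.0015,-0.001,0,0.028,0.0005,-0.0015,-0.001,0]' 30;python3 -m creep '[0.025,0,0,0,0,0.022,0,0,0,0,0.019,0,0,0,0,0.015,0,0,0,0,0.01,0,0,0,0]' 30;python3 -m creep '[0.0,0,0,0,0,0,0,0,0,0,0,0,0,0,0,0,0,0,0,0]' 110
python3 - <<'E'
from station import env,cams
import cv2,numpy as np
for n in ["wrist","top"]:
    c=cams.camera(n); cv2.imwrite(f"pics/{n}2.png",c["img"][:,:,::-1]);np.savez(f"pics/{n}2.npz",**c)
E
```

```text
time: 3.4
eef_pos: [0.5258, -0.0289, 0.0115]
eef_rot: [3.141, 0.0, 2.709]
force: [0.3, 0.5, -0.3]
gripper_width: 0.0278
time: 3.9
eef_pos: [0.5257, -0.0289, 0.0113]
eef_rot: [-3.142, -0.0, 2.709]
force: [-0.2, -0.7, 4.3]
gripper_width: 0.0199
time: 4.3
eef_pos: [0.5257, -0.0289, 0.0115]
eef_rot: [3.142, 0.0, 2.709]
force: [-3.1, 0.1, 7.8]
gripper_width: 0.0187
```

View pics/wrist2.png

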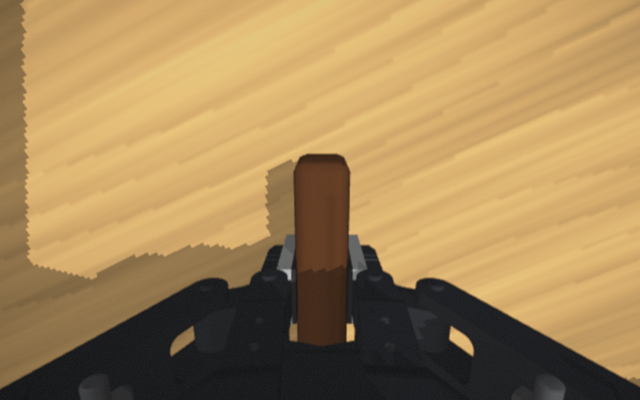

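The handle is gripped squarely between the pads at (322,265) with an 18.7 mm opening. Small gentle lift next, then a check.

```bash
python3 -m creep '[0,0,0,0.0005,0,0,0,0,0.001,0,0,0,0,0.002,0,0,0,0,0.004,0,0,0,0,0.006,0]';python3 -m creep '[0,0,0,0.003,0,0,0,0,0.006,0,0,0,0,0.01,0,0,0,0,0.014,0,0,0,0,0.018,0]';python3 -m creep '[0,0,0,0.003,0,0,0,0,0.005,0,0,0,0,0.006,0,0,0,0,0.006,0,0,0,0,0.006,0]'
python3 - <<'E'
from station import env,cams
import cv2,numpy as np
for n in ["top","scene"]:
    c=cams.camera(n); cv2.imwrite(f"pics/{n}3.png",c["img"][:,:,::-1]);np.savez(f"pics/{n}3.npz",**c)
t=cv2.imread("pics/top3.png")[130:250,270:390];s=cv2.imread("pics/scene3.png")[190:310,250:370]
r=lambda a:cv2.resize(a,(400,400),interpolation=cv2.INTER_CUBIC)
cv2.imwrite("pics/c3.png",np.hstack([r(t),r(s)]))
o=env.observe();print(o["moment"],o["force"])
E
```

```text
time: 4.9
eef_pos: [0.5256, -0.0289, 0.0174]
eef_rot: [-3.141, -0.0, 2.709]
force: [-0.4, -0.4, -2.1]
gripper_width: 0.0186
time: 5.4
eef_pos: [0.5258, -0.0289, 0.0357]
eef_rot: [3.142, 0.0, 2.709]
force: [0.6, 0.2, -3.0]
gripper_width: 0.0185
time: 5.9
eef_pos: [0.5256, -0.0289, 0.0412]
eef_rot: [-3.142, -0.0, 2.709]
force: [-0.6, 0.7, -1.7]
gripper_width: 0.0187
[ 0.11037524  0.15025811 -0.04067981] [ 0.08088109  0.25158517 -2.17766842]
```

View pics/c3.png

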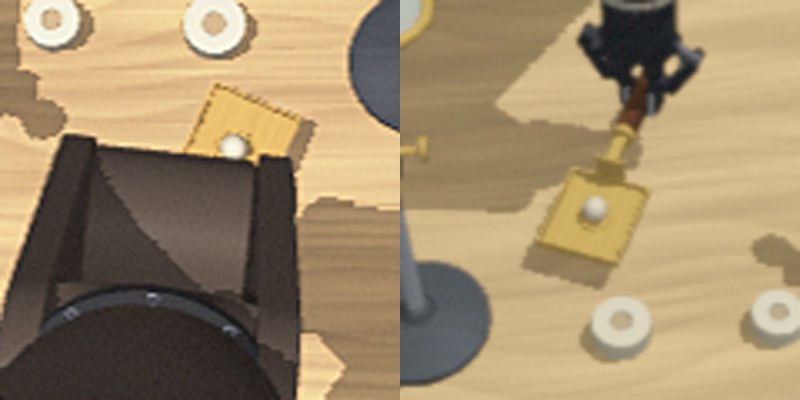

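The tray is off the bench with the ball in its cup, at crop (595,208) in scene and (233,147) in top. The upper arm partly hides the pan from above. Checking level via the ball's rise against the TCP's 30 mm, plus the pan corners in scene.

```bash
cat > lev.py <<'E'
import sys
from h import *
k=sys.argv[1];bt=eval(sys.argv[2]);bs=eval(sys.argv[3])
T=load(f"pics/top{k}.npz");S=load(f"pics/scene{k}.npz");yy,xx=np.mgrid[:400,:640];r=[]
for c,b in((T,bt),(S,bs)):
    hsv=cv2.cvtColor(c["img"],cv2.COLOR_RGB2HSV).astype(int)
    m=(hsv[...,1]<75)&(hsv[...,2]>110)&(np.hypot(xx-b[0],yy-b[1])<7)
    r.append(np.argwhere(m)[:,::-1].mean(0));print(r[-1],m.sum())
print('ball',two(T,r[0],S,r[1]))
for z in eval(sys.argv[4]): print(z,plane(T,r[0],z).round(4),plane(S,r[1],z).round(4))
E
python3 lev.py 3 '(339.8,174)' '(308.4,252.5)' '[.04,.045,.05]'
python3 - <<'E'
from h import *
S=load("pics/scene3.npz");S0=load("pics/scene0.npz")
import numpy as np
# predicted corners of pan lips if level, lift .030
cen=np.array([.6527,-.088]);y=np.radians(-24.8);R=np.array([[np.cos(y),-np.sin(y)],[np.sin(y),np.cos(y)]])
cor=[(48,42),(48,-42),(-48,-42),(-48,42)]
for l,c in((0,S0),(.03,S)):
  print(proj(c,[[*(cen+R@np.array(q)/1000),.010+l] for q in cor]).round(1).tolist())
off=lambda p:((p[0]-400+.5)*.3-.5+250,(p[1]+.5)*.3-.5+190)
print([tuple(np.round(off(p),1)) for p in((612,266),(536,239),(570,166),(649,188))])
E
```

```text
[339.64583333 173.875     ] 48
[308.24390244 252.        ] 41
ball (array([ 0.65311799, -0.08643247,  0.04183778]), np.float64(0.0003324126687014709))
0.04 [ 0.6535 -0.0863  0.04  ] [ 0.6517 -0.0866  0.04  ]
0.045 [ 0.6525 -0.0861  0.045 ] [ 0.6556 -0.0866  0.045 ]
0.05 [ 0.6515 -0.0859  0.05  ] [ 0.6595 -0.0867  0.05  ]
[[315.1, 272.6], [291.0, 265.8], [301.7, 244.0], [325.0, 250.2]]
[[314.8, 267.1], [290.3, 260.2], [301.2, 238.3], [324.8, 244.6]]
[(np.float64(313.2), np.float64(269.4)), (np.float64(290.4), np.float64(261.4)), (np.float64(300.6), np.float64(239.4)), (np.float64(324.4), np.float64(246.0))]
```

The ball rose 29.4 mm against 29.8 mm at the tool, so the tray is level. Remaining shift is about (-0.084, -0.184, +0.122); I'll lift first.

```bash
python3 -m creep '[0,0,0,0.002,0,0,0,0,0.006,0,0,0,0,0.012,0,0,0,0,0.02,0,0,0,0,0.028,0]';python3 -m creep '[0,0,0,0.008,0,0,0,0,0.016,0,0,-0.001,-0.002,0.024,0,0,-0.002,-0.005,0.03,0,0,-0.004,-0.01,0.035,0]';python3 -m creep '[0,-0.003,-0.007,0.005,0,0,-0.006,-0.014,0.009,0,0,-0.01,-0.022,0.013,0,0,-0.0135,-0.03,0.017,0,0,-0.017,-0.038,0.02,0]'; python3 -m creep '[0,-0.0035,-0.008,0.003,0,0,-0.007,-0.016,0.006,0,0,-0.011,-0.024,0.009,0,0,-0.0145,-0.032,0.012,0,0,-0.018,-0.04,0.015,0]'
```

```text
time: 6.5
eef_pos: [0.5258, -0.0289, 0.0702]
eef_rot: [3.142, 0.0, 2.709]
force: [1.4, -0.9, -2.8]
gripper_width: 0.0186
time: 7.0
eef_pos: [0.5217, -0.0391, 0.1049]
eef_rot: [3.141, 0.0, 2.709]
force: [-0.3, 0.4, -2.4]
gripper_width: 0.0181
time: 7.5
eef_pos: [0.5044, -0.0777, 0.1246]
eef_rot: [-3.142, 0.0, 2.709]
force: [0.7, -0.5, -2.2]
gripper_width: 0.0186
time: 8.0
eef_pos: [0.4864, -0.1176, 0.1395]
eef_rot: [-3.142, -0.0, 2.709]
force: [-0.3, 0.2, -2.0]
gripper_width: 0.0186
```

```bash
python3 -m creep '[0,-0.0035,-0.008,0.003,0,0,-0.007,-0.016,0.006,0,0,-0.011,-0.024,0.009,0,0,-0.0145,-0.032,0.012,0,0,-0.018,-0.039,0.014,0]';python3 -m creep '[0,-0.003,-0.007,0.002,0,0,-0.006,-0.013,0.004,0,0,-0.009,-0.019,0.006,0,0,-0.012,-0.025,0.007,0,0,-0.0145,-0.031,0.008,0]'; python3 -m creep '[0,-0.0025,-0.006,0.0005,0,0,-0.005,-0.011,0.001,0,0,-0.008,-0.017,0.0013,0,0,-0.01,-0.021,0.0015,0,0,-0.0115,-0.0235,0.0017,0]';python3 -m creep '[0,-0.0005,-0.001,0,0,0,-0.0008,-0.0017,0,0,0,-0.0008,-0.0017,0,0,0,-0.0008,-0.0017,0,0,0,-0.0008,-0.0017,0,0]'
python3 - <<'E'
from station import env,cams
import cv2,numpy as np
for n in ["top","scene","wrist"]:
    c=cams.camera(n); cv2.imwrite(f"pics/{n}4.png",c["img"][:,:,::-1]);np.savez(f"pics/{n}4.npz",**c)
t=cv2.imread("pics/top4.png")[130:250,350:470];s=cv2.imread("pics/scene4.png")[150:270,200:320]
r=lambda a:cv2.resize(a,(400,400),interpolation=cv2.INTER_CUBIC)
cv2.imwrite("pics/c4.png",np.hstack([r(t),r(s)]))
o=env.observe();print(o["eef_pos"],o["eef_rot"],o["force"])
E
```

```text
time: 8.5
eef_pos: [0.4685, -0.1566, 0.1536]
eef_rot: [-3.142, 0.0, 2.709]
force: [-0.6, -0.4, -2.9]
gripper_width: 0.0185
time: 9.0
eef_pos: [0.4539, -0.1873, 0.1614]
eef_rot: [-3.142, -0.0, 2.709]
force: [0.3, 0.7, -2.7]
gripper_width: 0.0186
time: 9.5
eef_pos: [0.4425, -0.2108, 0.163]
eef_rot: [-3.142, -0.0, 2.709]
force: [-0.0, -0.7, -2.0]
gripper_width: 0.0182
time: 10.0
eef_pos: [0.442, -0.2119, 0.163]
eef_rot: [3.142, -0.0, 2.709]
force: [-0.3, 0.4, -2.2]
gripper_width: 0.0187
[ 0.44197595 -0.21200083  0.16300022] [3.14158869e+00 1.38293147e-05 2.70895322e+00] [ 0.80017506 -0.24276508 -1.61922074]
```

View pics/c4.png

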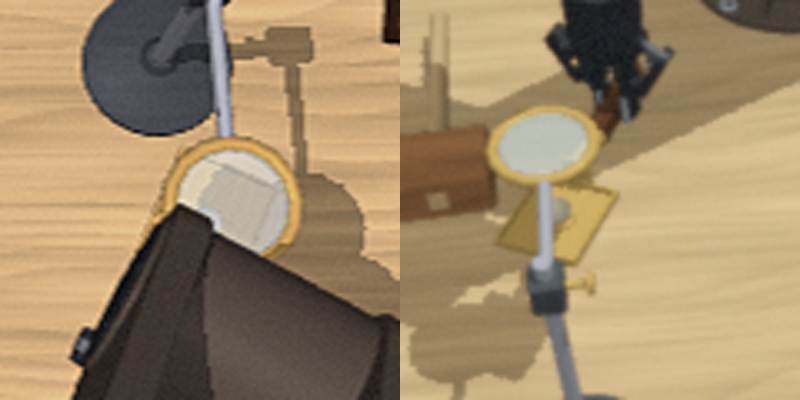

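View pics/scene4.png

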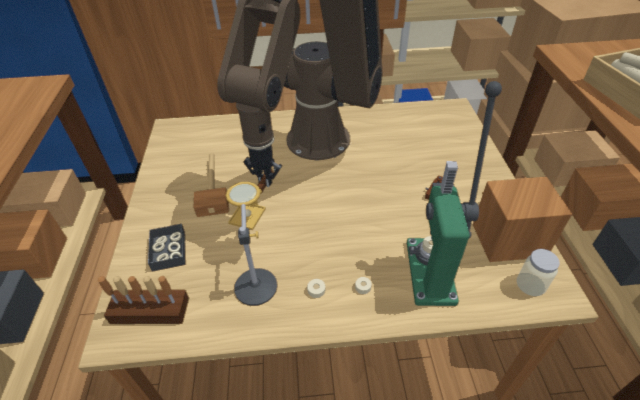

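View pics/wrist4.png

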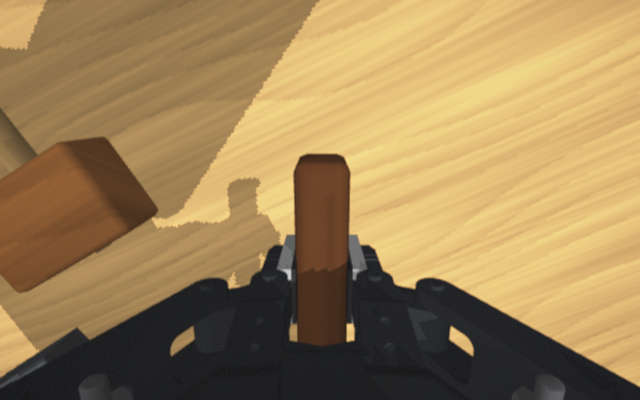

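In scene, the tray is under the lens with the ball partly behind the lens arm at crop (558,210). The wrist view shows the handle exactly where it was when gripped, so no slip. Checking the predicted pan corners against the picture.

```bash
python3 - <<'E'
from h import *
S=load("pics/scene4.npz")
d=np.array([-.0836,-.1831]);cen=np.array([.6527,-.087])+d;y=np.radians(-24.8);R=np.array([[np.cos(y),-np.sin(y)],[np.sin(y),np.cos(y)]])
cor=[(48,42),(48,-42),(-48,42)]
print(proj(S,[[*(cen+R@np.array(q)/1000),.152+.010] for q in cor]+[[.5692,-.2694,.1668]]).round(1).tolist())
off=lambda p:((p[0]-400+.5)*.3-.5+200,(p[1]+.5)*.3-.5+150)
print([tuple(np.round(off(p),1)) for p in((573,264),(497,244),(619,194),(558,210))])
E
python3 -m creep '[0,0,-0.0005,0,0,0,0,-0.001,0,0,0,0,-0.001,0,0,0,0,-0.001,0,0,0,0,-0.001,0,0]';python3 -m creep '[0,0,0,0,0,0,0,0,0,0,0,0,0,0,0,0,0,0,0,0,0,0,0,0,0]'
python3 - <<'E'
from station import env,cams
import cv2,numpy as np
for n in ["top","scene","wrist"]:
    c=cams.camera(n); cv2.imwrite(f"pics/{n}5.png",c["img"][:,:,::-1]);np.savez(f"pics/{n}5.npz",**c)
s=cv2.imread("pics/scene5.png")[150:270,200:320]
cv2.imwrite("pics/c5.png",cv2.resize(s,(600,600),interpolation=cv2.INTER_CUBIC))
E
```

```text
[[252.4, 226.6], [228.1, 220.2], [265.5, 205.3], [247.1, 211.6]]
[(np.float64(251.6), np.float64(228.8)), (np.float64(228.8), np.float64(222.8)), (np.float64(265.4), np.float64(207.8)), (np.float64(247.0), np.float64(212.6))]
time: 10.65
eef_pos: [0.4419, -0.2131, 0.163]
eef_rot: [-3.142, 0.0, 2.709]
force: [-0.2, -0.5, -1.7]
gripper_width: 0.0186
time: 11.15
eef_pos: [0.4419, -0.2131, 0.163]
eef_rot: [-3.142, 0.0, 2.709]
force: [1.3, -0.5, -2.8]
gripper_width: 0.0188
```

View pics/c5.png

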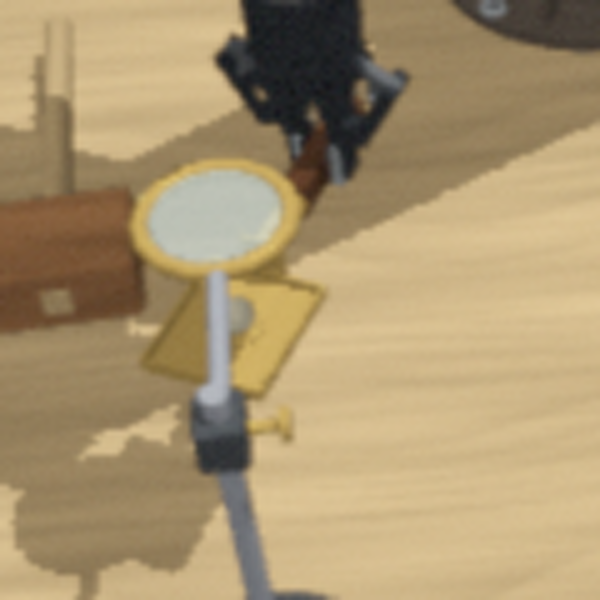

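The pan corners and ball match the level prediction to within about 2 px, close to the offset seen at the first lift. The ball is visible in its cup at (238,313), and the arm is still. Handing in.

```bash
python3 - <<'E'
from station import env
o=env.observe();print(abs(o["joint_velocities"]).max(),o["time"]);print(env.sign_off())
E
```

```text
0.0015260915108172648 11.3
the job is handed in; nothing more can be done
None
```

I picked up the tray by its wooden handle at 110 N grip, carried it level under the magnifier, and handed it in still held in the gripper at t = 11.3 s. The sign-off gives no verdict, so the results below are from my own checks.

- **Position:** the ball is worked out to be at about (0.569, -0.270, 0.167). The measured lens centre is (0.569, -0.2705), so the ball is about 80 mm below the glass. This comes from the measured tool shift. The scene picture agreed within 1 px just before a last 1 mm correction. The lens arm partly hid the ball, and from above the robot arm hid it completely, so I did not triangulate it again at the end.
- **Level and grip:** after the first lift the ball had risen 29.4 mm against 29.8 mm at the tool, so the tray was level. The handle had not shifted in the jaws in the wrist picture after the carry. The opening stayed at about 18.7 mm.
- **Disagreement:** at the end, the pan corners I picked by eye sat about 2 px lower in the picture than predicted, all in the same direction. The first lift showed a similar offset of 1–2 px, so I took it as calibration and picking error rather than tilt.
- **Ball and other objects:** the ball was still in its cup in the last picture. The joints were moving at most 0.0015 rad/s. I saw no contact with the magnifier or sign of other objects moving, and force readings stayed under about 8 N.

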